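# Switch the air to the hose tail and open it

## Robot

A 6-joint arm with a two-finger parallel gripper is mounted at the origin on a cart in front of the work surface, level with it; the furniture and walls round the work are solid. World frame = base frame: x ahead of the robot, y to its left, z up, the work surface at z = 0. Lengths are in m, angles in rad, forces in N, time in s.
With the tool pointing down it reaches from about 0.25 to 0.8 m from the base axis. Payload 8.5 kg.
Tool frame: the origin (TCP) lies at the very end of the fingers, on their centre line; the grasp point (between the pads) lies 19 mm behind it; z points along the fingers, y is the line along which they close (so a half turn about z gives the same grasp; the last joint's range is limited). The gripper opens to 85 mm and grips with 20 to 120 N. Pads are 22 mm wide; open, the fingers measure 114 mm over their backs; the gripper's body (76 mm by 85 mm) begins 54 mm behind the grasp point. The pads swing forward as they close: fully open they stand 13 mm farther back than shut.
Start: joints at [1.279, 0.238, -0.013, 1.319, 0, 1.571], TCP at [0.151, 0.503, 0.231] pointing down, gripper open.
Joint ranges: [-2.66, 2.66], [-1.03, 1.9], [-1.14, 1.46], [-1.82, 2.27], [-1.45, 1.34], [-3.14, 3.14]. Speed limits (rad/s): [2.22, 2.22, 2.79, 3.14, 3.14, 3.14].

## Interface

Orientations are given as a rotation vector (axis times angle).
In Python, from workcell import status, eyes, arm gives the robot as it stands. The module is installed in compiled form; this text tells all that it offers.
- The arm moves only by the shell command python3 -m inch 'ROWS' [FORCE]. ROWS is text: rows parted by semicolons, each of 7 numbers parted by spaces: the shift along the world's x, y, z in mm, then the turn, a rotation vector about the world's x, y, z in rad, then the closure, from -1 (fully open) to 1 (shut). A call has 1 to 12 rows; each row shifts and turns the commanded pose from where the row before left it; what a row does not reach is not made up. A row lasts 1/8 s, in which the tool goes at most 62.5 mm and 10.7 degrees, less where a joint would pass 70% of its speed; a pose out of reach is approached as far as the arm can. A call with a gripper value outside its range is refused whole. The fingers move at their own pace and stop on an object; FORCE is the grip in N (left out, the last holds). Time passes only in rows, so rows that do not move let the fingers close. It gives the time, the measured TCP pose, the force, the opening and the grip force at its end, in the units of the state.
- status.read_state(): the state, without advancing time (a new reading comes with each control period).
- eyes.get_image(name): name is "side" or "top" or "wrist"; returns (picture, depth): 384x512x3 uint8, blue, green, red; 384x512 float32, m along the optical axis (not along the pixel's ray), 0 where there is no reading.
- eyes.camera_params(name): a dict with "K" (3x3 intrinsics, pixels), "R" (3x3) and "t" (3): a world point X has camera coordinates R X + t. Camera axes: x right, y down, z forward; pixel columns grow to the right and rows downward; lengths in m; the calibration is good to about 2 mm. A picture is of the moment at which its call begins: read the wrist's pose just before it. camera_params takes no time and is no camera call; for the wrist camera it gives the pose at the moment of the call.
- arm.finish_job(): hands the job in; it is judged then, once.
The state is a dict: "clock": time; "joint_pos": joint angles; "qvel": joint speeds; "joint_efforts": joint torques, N m; "position": TCP position; "orientation": TCP orientation; "force": force on the tool from outside, world axes, zero at the start; "moment": the same for the moment, N m; "opening": finger opening in m; "grip_force": force on a finger pad.
Only numpy, scipy, OpenCV 4.12 (cv2) and the standard library are available. Lean on these libraries where they do the work, as an engineer would, in place of code of your own. Each camera call takes 0.05 s, during which the arm holds its last target. There are 200 camera calls.

## Task

Send the air to the hose: with a fingertip, push the long selector lever of the air manifold round until it points squarely at the tall ribbed hose tail and not at one of the low hexagonal plugs. Only then push the short shut-off lever a quarter turn, right to its stop, so that it lies in line with the rail and points at the selector. Do not pinch either lever between the fingers, and leave the selector on the hose tail and the things lying around where they are.

Things in the scene. Friction and masses are not known exactly. Their poses are not given: they have to be found in the camera images.
- manifold: The fixed air manifold: a flat aluminium rail 235 x 70 x 10 mm on the cupboard top, with a round grey selector housing (136 mm across, 24 mm high) towards one end and a brass shut-off valve towards the other, joined by a pipe. Origin: middle of the rail's underside. Its x axis runs along the rail from the shut-off to the selector, z up. Selector axis at x = 55, shut-off axis at x = -75 mm, y = 0.
- selector_hub (a point): Point on the selector lever's vertical axis at mid-height of its bar, 66 mm above the cupboard top. Its x axis points along the lever and turns with it; z up. The long selector lever is a level steel bar 10 mm wide, 12 mm high (60 to 72 mm above the cupboard top), running from the hub (30 mm across, 16 mm high) out to 105 mm from the axis, with a black ball 20 mm across centred at 110 mm. It passes over all fittings.
- selector (a joint): Selector lever's angle, rad: 0 when it points along the manifold's +x, growing counter-clockwise seen from above; stops at -1.3 and 1.3. Stiff in friction (0.2 N m, about 2.2 N at 90 mm): it stays where it is left; no spring, no detents.
- shutoff_hub (a point): Point on the shut-off lever's vertical axis at mid-height of its bar, 66 mm above the cupboard top. Its x axis points along the lever and turns with it; z up. The short shut-off lever is a level steel bar 10 mm wide, 12 mm high, reaching 80 mm from its axis, with a black sleeve (14 mm wide, 15 mm high) from 55 to 85 mm; hub 30 mm across.
- shutoff (a joint): Shut-off lever's angle, rad: 0 is shut (square to the rail, pointing along the manifold's +y), pi/2 is fully open (in line with the rail, pointing at the selector). Seen from above it opens clockwise. Solid stops at both ends; friction 0.2 N m holds it where it is left, no spring.
- hose_tail: Ribbed brass hose tail, the one tall round fitting: 17 mm across, 26 mm tall, upright on the selector housing (top 50 mm above the cupboard top), 55 mm from the selector's axis. Fixed. Origin: centre of its foot. It and the two plugs stand at selector angles -0.9, 0 and 0.9 rad; which stands where changes.
- plug_a: Hexagonal brass blanking plug, 20 mm across, only 9 mm high, fixed on the housing 55 mm from the selector's axis. Origin: centre of its foot.
- plug_b: A second blanking plug, same as plug_a.
- cabinet_corner (a point): Foot of the near vertical corner of the tall yellow cabinet (630 mm high, fixed), between the arm's start and the manifold. From this corner its side face runs away from the robot, straight to the back, 0.15 to 0.24 m beside the manifold's middle line on the manifold's +y side. A big paper roll lies on the -y side. Keep gripper, wrist and forearm clear of both; the front (manifold's -x) is open.
- spanner_13: Bystander, loose: combination spanner lying flat, 172 x 27 x 6 mm. Origin: centre of its underside.
- wing_nut_1: Bystander, loose: wing nut, 33 x 13 x 19 mm. Origin: centre of its underside.
- spare_block: Bystander, loose: pale bored clamp block with a stud, 47 x 24 x 26 mm. Origin: centre of its underside.
- spacer_ring: Bystander, loose: dark steel spacer ring lying flat, 58 mm across, 10 mm high. Origin: centre of its underside.
- frit_jar: Bystander, loose: small jar with dark lid, standing, 44 mm across, 105 mm tall. Origin: centre of its underside.
- hex_key: Bystander, loose: L-shaped hex key lying flat, 98 x 33 x 6 mm. Origin: centre of its underside.
- wing_nut_2: Bystander, loose: wing nut, 33 x 13 x 19 mm. Origin: centre of its underside.
- ink_dropper: Bystander, loose: dropper bottle, standing, 34 mm across, 102 mm tall. Origin: centre of its underside.

How it is judged:
On the way, in this order (a step that is already met when the one before it is completed fails the run):
1. the selector lever points at the hose tail, while the shut-off is still shut (y of hose_tail in the frame of selector_hub between -0.007 and 0.007 m and x of hose_tail in the frame of selector_hub above 0.02 m and value of joint shutoff below 0.35 rad), for 0.2 s.
2. the shut-off lever is pushed fully open (value of joint shutoff above 1.46 rad), for 0.2 s.
At the end, for the whole second after the job is handed in: The selector lever's centre line passes within 7 mm of the hose tail's centre (about 7 degrees), on the lever's own side; the shut-off lever is within 0.11 rad of its open stop (joint above 1.46); both are at rest (y of hose_tail in the frame of selector_hub between -0.007 and 0.007 m and x of hose_tail in the frame of selector_hub above 0.02 m and value of joint shutoff above 1.46 rad and velocity of joint selector between -0.05 and 0.05 rad/s and velocity of joint shutoff between -0.05 and 0.05 rad/s); the robot touches nothing.
It fails at once if the shut-off is opened (past 0.35 rad) while the selector does not point at the hose tail (more than 11 mm off) (value of joint shutoff above 0.35 rad and not (y of hose_tail in the frame of selector_hub between -0.011 and 0.011 m and x of hose_tail in the frame of selector_hub above 0.02 m)).
It fails at once if the selector lever is pinched between the fingers (y of the grasp point in the frame of selector_hub between -0.004 and 0.004 m and z of the grasp point in the frame of selector_hub below 0.014 m and x of the grasp point in the frame of selector_hub between 0 and 0.13 m).
It fails at once if the shut-off lever is pinched between the fingers (y of the grasp point in the frame of shutoff_hub between -0.004 and 0.004 m and z of the grasp point in the frame of shutoff_hub below 0.014 m and x of the grasp point in the frame of shutoff_hub between 0 and 0.13 m).
It fails at once if a bystander is lifted or pushed more than 20 mm (distance of any of spanner_13, wing_nut_1, spare_block, spacer_ring, frit_jar, hex_key, wing_nut_2, ink_dropper from where it was at the start of the episode above 0.02 m).
It also fails if it takes over 64 s, if anything falls off the work surface, if the arm or the gripper's body presses on something with over 40 N, if the wrist force passes 120 N, or if a joint passes its speed limit or range.

## Working session

There is one attempt and no reset: what is moved stays moved. The work goes in short steps, Python scripts to look and compute and a shell command to move; the robot and the scene stay as the last step left them, time stands still between calls to the robot, and variables do not carry over. Pictures are saved under pics/ and viewed, at most 11 in all, crops included, and the job is handed in when it is done.

```bash
mkdir -p pics; cat > h.py <<'E'
import numpy as np,cv2
from workcell import status,eyes,arm
def snap(n,f):
    p=eyes.camera_params(n); im,d=eyes.get_image(n); cv2.imwrite(f'pics/{f}.png',im); np.savez(f'pics/{f}.npz',im=im,d=d,**{k:np.array(p[k]) for k in 'KRt'}); return im,d,p
def load(f):
    z=np.load(f'pics/{f}.npz'); return z['im'],z['d'],{k:z[k] for k in 'KRt'}
def cloud(d,p):
    v,u=np.indices(d.shape); K=p['K']
    X=np.stack([(u-K[0,2])/K[0,0]*d,(v-K[1,2])/K[1,1]*d,d],-1)
    return (X-p['t'])@p['R']
E
python3 - <<'E'
from h import *
s=status.read_state(); print(s)
for n in('top','side'):
    im,d,p=snap(n,n+'1'); print(n,-p['R'].T@p['t'],p['R'][2])
a=cv2.imread('pics/top1.png')
E
```

```text
{'clock': 0.0, 'joint_pos': array([ 1.27899695e+00,  2.38775161e-01, -1.42340938e-02,  1.31919481e+00,
       -3.46405666e-06,  1.57079863e+00]), 'qvel': array([ 0.00195551, -0.00209322, -0.00029887, -0.0014684 , -0.00097679,
       -0.00126846]), 'joint_efforts': array([ 1.72159718e-03, -5.38773000e+01,  3.46436727e+01,  1.84584840e-02,
        2.31813046e-04, -8.47491634e-06]), 'position': array([0.15091489, 0.5024205 , 0.23068842]), 'orientation': array([-4.56707179e-01, -3.10801445e+00,  2.18842625e-03]), 'force': array([-0.08259681, -0.36398389, -0.38739083]), 'moment': array([-0.02494529,  0.03890645,  0.01574823]), 'grip_force': 0.0, 'opening': 0.08557204361136128}
top [0.4844775  0.094078   0.93336173] [ 0.10035945  0.00151344 -0.99495009]
side [-0.13197001  0.29969816  0.4732227 ] [ 0.84021285 -0.26677273 -0.47209605]
```

View pics/top1.png

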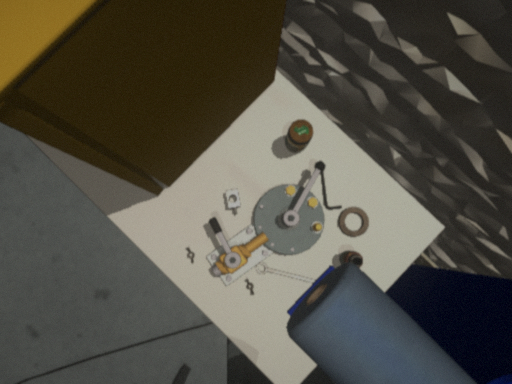

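View pics/side1.png

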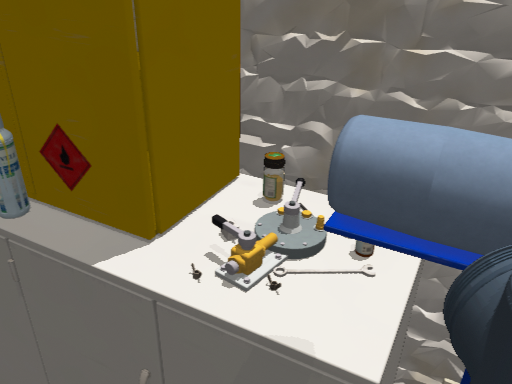

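The top view shows the selector hub at (291,218) with its ball at (320,165), fittings at about (291,190), (313,203) and (317,227), and the shut-off hub at (232,260) with its tip at (215,222). In the side view the tall fitting is at (320,222), which matches the top-view one at (317,227).

```bash
cat >> h.py <<'E'
def ray(p,u,v,z):
    c=-p['R'].T@p['t']; r=p['R'].T@np.linalg.inv(p['K'])@[u,v,1]; return c+r*(z-c[2])/r[2]
E
python3 - <<'E'
from h import *
np.set_printoptions(precision=4,suppress=True)
im,d,p=load('top1'); X=cloud(d,p)
for n,u,v,z in [('selhub',291,218,.074),('ball',320,165,.066),('f1',291,190,.033),('f2',313,203,.033),('f3',317,227,.05),('shub',232,260,.074),('stip',215,222,.07),('corner',161,190,0),('jar',300,130,.1),('dropper',350,258,.1),('rollL',290,322,.1),('rolltop',345,268,.1),('ring',353,221,.01),('block',233,198,.02)]:
    print(n,ray(p,u,v,z),X[v,u])
w=X[...,2]
# selector housing top: z~.024+? fit circle
m=(w>.017)&(w<.03)&(abs(X[...,0]-X[218,291,0])<.12)&(abs(X[...,1]-X[218,291,1])<.12)
print('housing',m.sum(),X[m].mean(0))
# bars
m=(w>.055)&(w<.085)&(np.hypot(X[...,0]-X[218,291,0],X[...,1]-X[218,291,1])<.2)
n,l,st,c=cv2.connectedComponentsWithStats(m.astype(np.uint8))
for i in range(1,n):
    if st[i,4]>20: print(st[i],X[l==i].mean(0))
big=cv2.resize(im[140:300,180:380],None,fx=4,fy=4,interpolation=cv2.INTER_CUBIC)[:600]
cv2.imwrite('pics/crop1.png',big[:, :800])
E
```

```text
selhub [0.5205 0.0191 0.074 ] [0.5204 0.0194 0.0779]
ball [ 0.6179 -0.0376  0.066 ] [ 0.6161 -0.0358  0.078 ]
f1 [0.5757 0.0142 0.033 ] [0.5757 0.0142 0.0324]
f2 [ 0.5501 -0.027   0.033 ] [ 0.55   -0.0268  0.035 ]
f3 [ 0.5041 -0.0309  0.05  ] [ 0.5041 -0.0309  0.0496]
shub [0.4468 0.1268 0.074 ] [0.4471 0.1266 0.0812]
stip [0.5156 0.1571 0.07  ] [0.5155 0.1569 0.0726]
corner [0.583  0.2687 0.    ] [0.5808 0.2647 0.0214]
jar [0.6766 0.0014 0.1   ] [0.6749 0.0022 0.107 ]
dropper [ 0.4483 -0.0796  0.1   ] [ 0.4472 -0.0848  0.075 ]
rollL [0.3409 0.0274 0.1   ] [0.3594 0.036  0.2076]
rolltop [ 0.4312 -0.0703  0.1   ] [ 0.4395 -0.0448  0.2295]
ring [ 0.5155 -0.1069  0.01  ] [ 0.5159 -0.1092 -0.0006]
block [0.5632 0.1256 0.02  ] [ 0.565   0.1263 -0.0008]
housing 3406 [0.5202 0.0269 0.0246]
[286 132  24  17  81] [0.6594 0.0088 0.0684]
[283 161  42  65 564] [ 0.5593 -0.0024  0.0733]
[209 217  32  51 469] [0.4738 0.1386 0.0735]
[345 251  18  13 131] [ 0.45   -0.0908  0.0679]
```

View pics/crop1.png

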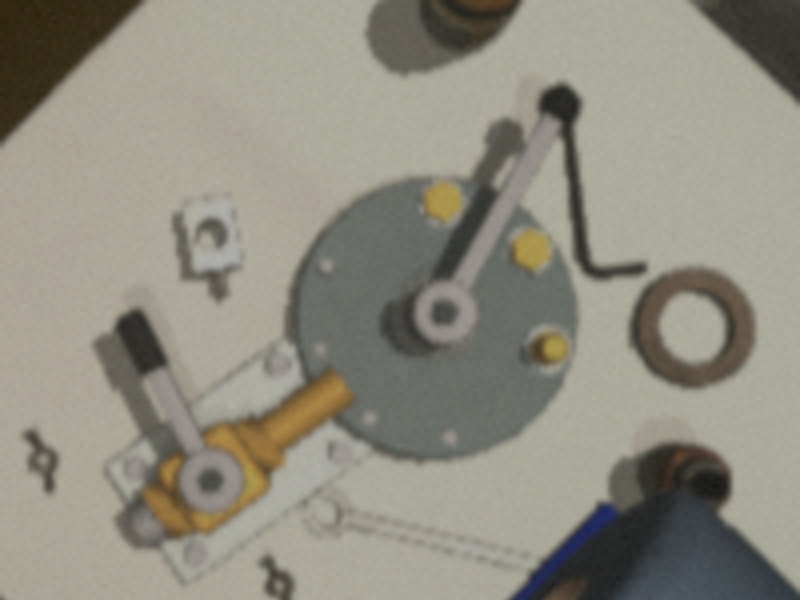

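The crop confirms it: hex plugs at (441,200) and (531,248), the tall hose tail at (550,347), and the shut-off still shut. All of this agrees with the nominal 130 mm spacing and the ±0.9 angles. Next I check the roll and cabinet for clearance.

```bash
python3 - <<'E'
from h import *
G={}
P=[]
for n in('top1','side1'):
    im,d,p=load(n);X=cloud(d,p);P.append(X[d>0])
P=np.vstack(P)
xs=np.arange(0.0,0.80,.04);ys=np.arange(.44,-.40,-.04)
print('max z in cm; rows x, cols y from',ys[0],'step -4cm')
for x in xs:
    r=[]
    for y in ys:
        m=(P[:,0]>=x)&(P[:,0]<x+.04)&(P[:,1]>=y)&(P[:,1]<y+.04)
        r.append('%3d'%round(100*P[m,2].max()) if m.sum()>2 else '  .')
    print('%.2f'%x,' '.join(r))
# lever fits
X=cloud(*load('top1')[1:]);w=X[...,2]
for c,nm,lo,hi in (((.5205,.0192),'sel',.025,.1),((.447,.1267),'shut',.025,.08)):
    q=X[...,:2]-c; r=np.hypot(*np.moveaxis(q,-1,0)); m=(w>.06)&(w<.083)&(r>lo)&(r<hi)
    if nm=='shut': m&=q[...,0]>0
    print(nm,m.sum(),np.arctan2(*q[m].mean(0)[::-1]))
E
```

```text
max z in cm; rows x, cols y from 0.44 step -4cm
0.00 -79 -79 -79 -60 -60 -79 -79 -69 -69   .  27   .   .   .   .   . -70   .   .   .   .
0.04 -79 -79 -79 -56 -67 -79 -79 -69 -69   .  28  27   .   .   .   .   .   .   .   .   .
0.08 -79 -79 -79 -79 -79 -79 -79 -69 -69 -34  23  26  26 -33 -33   .   .   .   .   .   .
0.12 -79 -79 -78 -79 -79 -79 -79 -69 -69   .   .   .   .   .   .   .   .   .   .   .   .
0.16 -79 -79 -79 -79 -79 -79 -79   .   .   .   0   0   .   .  23   .   .   .   .   .   .
0.20 -79 -78 -79 -79 -79 -79   .   .   .   0   0   1   1  25  28  28   .   .   .   .  10
0.24 -79 -79 -79 -79 -79   .   .   .   0   0   1   1  25  28  29  29   .  25  23   .   .
0.28 -79 -79 -79 -79   .   .   .   0   1   0   1  26  28  29  29  29  27  26  23  22   .
0.32 -79 -79 -79   .   .   .   0   0   0   1  24  28  28  29  29  28  26   .   .  18  16
0.36 -79 -79   .   .   .   0   0   0   1   2   1  28  28  28  28  25   0   .   .   .  11
0.40 -79   .   .   .   0   0   2   4   8   8   1   1  28  28  25   0   0   0   .   .   .
0.44   .   .   .   0   0   1   2   2   8   8   4   3   3  23  10   1   0   1   0   .   .
0.48   .   .   0   1   1   1   0   8   8   4   4   8   5   4   1   1   1   0   0  37  42
0.52   .   0   0   1   0   0   0   8   8   3   3   8   7   3   1   1   1   1  32  42  42
0.56   0   0   0   1  41  63  58   0   3   3   3   7   8   1   0   1   1  23  41  41   .
0.60   0   1   0  41  57  63  63  60   0   1   1   1   8   8   1   1   0  41  41   .   .
0.64   1   0  41  41   .  63  63  63  54   1   1  11  11   1   1   0  48  42   .   .   .
0.68   0  41  41   .   .  31   .  56  56  36   1  11  11   1  32  52  50   .   .   .   .
0.72  40  40   .   .   .  31   .   .  48  48  38   1   1  31  44  48   .   .   .   .   .
0.76  40   .   .   .   .  40   .   .   .  41  40   1  31  40  40   .   .   .   .   .   .
sel 232 -0.515751987289881
shut 203 0.43783448954659887
```

Roll top is at z≈0.29 m, with its end face from about (0.35,0.06) to (0.46,-0.08). I push the selector close to its hub, at r≈50 mm, so the body stays clear of the roll. The first move goes to the open front, with the fingers closing on the way.

```bash
python3 -m inch '20 -25 10 0 0 -0.08 1;27 -33 10 0 0 -0.09 1;27 -33 10 0 0 -0.09 1;27 -33 10 0 0 -0.09 1;27 -33 10 0 0 -0.09 1;27 -33 10 0 0 -0.09 1;27 -33 10 0 0 -0.09 1;27 -33 10 0 0 -0.09 1;27 -33 10 0 0 -0.09 1;27 -33 10 0 0 -0.09 1;0 0 0 0 0 0 1' 60
python3 - <<'E'
from h import *
s=status.read_state();print(s['joint_pos'],s['position'],s['orientation'],s['opening'])
snap('side','side2')
from scipy.optimize import least_squares
E
```

```text
clock: 1.48
position: [0.4155, 0.179, 0.3314]
orientation: [1.756, 2.605, 0.0]
force: [0.4, 0.7, 0.3]
opening: -0.0001
grip_force: 0.0
[ 4.07083721e-01  9.71008646e-02  6.49009041e-02  1.53833967e+00
 -3.82304811e-04  1.59344862e+00] [0.4154826  0.17901524 0.33143532] [1.75590125e+00 2.60451967e+00 1.50224150e-05] -0.00010576284154862033
```

View pics/side2.png

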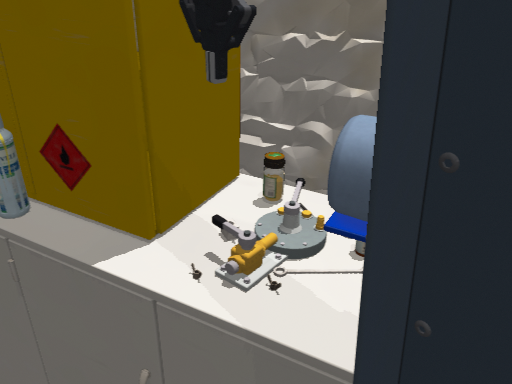

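The gripper is shut and hanging at (215,60). The cabinet, the roll and the manifold layout are unchanged. Next I go over the far side of the selector lever.

```bash
python3 -m inch '24 -22 -5 0 0 -0.05 1;29 -27 -10 0 0 -0.06 1;29 -27 -10 0 0 -0.06 1;29 -27 -15 0 0 -0.06 1;29 -27 -15 0 0 -0.07 1;29 -27 -15 0 0 -0.07 1;0 0 -30 0 0 0 1;0 0 -30 0 0 0 1;0 0 0 0 0 0 1'
python3 - <<'E'
from h import *
s=status.read_state();print(s['joint_pos'],s['position'],s['orientation'])
snap('wrist','w1')
E
```

```text
clock: 2.65
position: [0.5812, 0.0248, 0.1989]
orientation: [-2.196, -2.242, 0.006]
force: [-1.2, 0.1, 0.7]
opening: 0.0001
grip_force: 0.0
[4.24835672e-02 3.51210267e-01 6.45961901e-02 1.28944438e+00
 2.09733130e-04 1.59258200e+00] [0.58115719 0.0247689  0.19893721] [-2.19570446 -2.24162658  0.00579724]
```

View pics/w1.png

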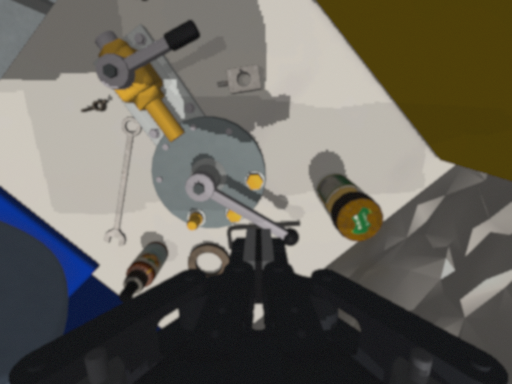

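The wrist view shows the selector hub at (201,187), ball at (290,237), hose tail at about (194,217) and shut-off hub at (115,69). The dropper is at (150,260) and the jar at (355,210).

```bash
python3 - <<'E'
from h import *
np.set_printoptions(precision=4,suppress=True)
im,d,p=load('w1');X=cloud(d,p)
for n,u,v,z in [('selhub',201,187,.074),('ball',290,237,.07),('tail',196,215,.05),('shub',115,69,.074),('jar',360,218,.105),('corn',437,160,0)]:
    print(n,ray(p,u,v,z),X[v,u])
w=X[...,2]
m=(w>.04)&(w<.056)&(np.hypot(X[...,0]-.504,X[...,1]+.031)<.02);print('tail',m.sum(),X[m].mean(0))
E
```

```text
selhub [0.5239 0.0188 0.074 ] [0.5249 0.0202 0.0787]
ball [ 0.6168 -0.0364  0.07  ] [ 0.6161 -0.0336  0.0755]
tail [ 0.5118 -0.0214  0.05  ] [ 0.5081 -0.0278  0.0341]
shub [0.4514 0.1268 0.074 ] [0.4535 0.1263 0.0784]
jar [0.6754 0.0016 0.105 ] [0.6749 0.0021 0.1061]
corn [0.8026 0.0385 0.    ] [0.8014 0.0389 0.0019]
tail 131 [ 0.5074 -0.0321  0.048 ]
```

```bash
python3 -m inch '1 0 -25 0 0 0 1;1 0 -30 0 0 0 1;1 0 -30 0 0 0 1;0 0 -30 0 0 0 1;0 0 -23 0 0 0 1;0 0 0 0 0 0 1;0 0 0 0 0 0 1'
python3 - <<'E'
from h import *
s=status.read_state();print(s['joint_pos'])
S=np.array([.522,.019]);p=s['position'][:2]
for th in np.arange(-.5,-1.91,-.15):
    u=np.array([np.cos(th),np.sin(th)]);n=np.array([-u[1],u[0]])
    q=S+.052*u+.018*n; print(round(th,2),((q-p)*1000).round(),end=' '); p=q
E
```

```text
clock: 3.58
position: [0.5871, 0.0242, 0.065]
orientation: [2.199, 2.242, 0.002]
force: [-0.2, -0.3, 0.6]
opening: 0.0
grip_force: 0.0
[ 4.11177952e-02  4.41937716e-01 -1.54551196e-01  9.72214764e-01
  4.02052661e-05  1.59237331e+00]
-0.5 [-11. -14.] -0.65 [-2. -8.] -0.8 [-3. -8.] -0.95 [-4. -7.] -1.1 [-5. -6.] -1.25 [-6. -5.] -1.4 [-7. -5.] -1.55 [-7. -3.] -1.7 [-8. -2.] -1.85 [-8. -1.]
```

```bash
python3 -m inch '-5 -7 -3 0 0 0 1;-6 -7 -1 0 0 0 1;-2 -8 0 0 0 0 1;-3 -8 0 0 0 0 1;-4 -7 0 0 0 0 1;-5 -6 0 0 0 0 1;-6 -5 0 0 0 0 1;-7 -5 0 0 0 0 1;-7 -3 0 0 0 0 1;0 0 0 0 0 0 1;0 0 0 0 0 0 1'
cat >> h.py <<'E'
def levers(f,cam):
    im,d,p=snap(cam,f); X=cloud(d,p); w=X[...,2]; s=status.read_state(); 
    S=np.array([.522,.019]); T=np.arctan2(-.0508,-.0165); tcp=s['position'][:2]
    g=im.astype(int); dark=g.max(-1)<70
    q=X[...,:2]-S; r=np.hypot(q[...,0],q[...,1]); a=np.arctan2(q[...,1],q[...,0])
    m=(w>.055)&(w<.082)&(r>.1)&(r<.122)&(d>0)
    print(f,'clock',s['clock'],'tcp',s['position'].round(4),'n',m.sum(),'ball ang',np.median(a[m]) if m.any() else None,'target',T)
    return X,im,m
E
python3 - <<'E'
from h import *
levers('t3','top'); levers('w3','wrist')
E
```

```text
clock: 4.95
position: [0.541, -0.0327, 0.0595]
orientation: [2.2, 2.242, -0.001]
force: [1.0, -1.7, 0.9]
opening: 0.0
grip_force: 0.4
t3 clock 5.0 tcp [ 0.5411 -0.0326  0.0594] n 35 ball ang 2.175157292573841 target -1.8848501711292804
w3 clock 5.05 tcp [ 0.5411 -0.0325  0.0593] n 3 ball ang -2.190482346206662 target -1.8848501711292804
```

View pics/w3.png

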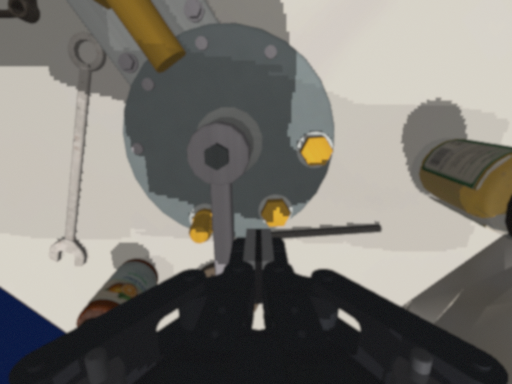

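The lever follows the fingertip: hub at (217,153), bar running down to about (222,255), with the tail at (202,222) still a bit clockwise of it.

```bash
cat >> h.py <<'E'
def bar(f,hub,rows,lo,hi):
    im,d,p=load(f); X=cloud(d,p); w=X[...,2]
    c=ray(p,*hub,.074)
    m=np.zeros(w.shape,bool); m[rows[0]:rows[1],lo:hi]=1; m&=(w>.062)&(w<.085)
    b=X[m]; vx,vy,x0,y0=cv2.fitLine(b[:,:2].astype(np.float32),cv2.DIST_HUBER,0,.001,.001).ravel()
    if vy>0: vx,vy=-vx,-vy
    t=np.arctan2(vy,vx); S=c[:2]; a=np.median(b[:,:2],0)-S
    print('n',m.sum(),'hub',c,'line ang',t,'from hub',np.arctan2(a[1],a[0]),'z',b[:,2].mean())
E
python3 -c "
from h import *
bar('w3',(217,153),(190,235),205,240)
im,d,p=load('w3');X=cloud(d,p);w=X[...,2]
m=(w>.044)&(w<.054)&(np.hypot(X[...,0]-.507,X[...,1]+.032)<.02);print(m.sum(),X[m].mean(0))"
```

```text
n 964 hub [0.52166605 0.01936152 0.074     ] line ang -1.5268868 from hub -1.514798287013499 z 0.07174663792201816
392 [ 0.50673026 -0.03248251  0.04927597]
```

```bash
python3 -m inch '-5 -1 0 0 0 0 1;-5 -1 0 0 0 0 1;-5 -1 0 0 0 0 1;0 0 0 0 0 0 1;0 0 0 0 0 0 1'
python3 - <<'E'
from h import *
im,d,p=snap('wrist','w4'); 
print(p['K']@(p['R']@[.5217,.0194,.074]+p['t'])/(p['R']@[.5217,.0194,.074]+p['t'])[2])
X=cloud(d,p);w=X[...,2];r=np.hypot(X[...,0]-.5217,X[...,1]-.0194)
im,d,p=load('w4');m=(w>.066)&(w<.08)&(r>.022)&(r<.06)&(X[...,1]<0.01)
v,u=np.where(m);
k=v<232
for lo in range(v.min(),235,12):
    s=(v>=lo)&(v<lo+12); q=X[v[s],u[s]].mean(0)[:2]-[.5217,.0194] if s.sum() else [0,0]
    print(lo,s.sum(),u[s].mean() if s.sum() else 0,np.arctan2(q[1],q[0]))
E
```

```text
clock: 5.68
position: [0.5262, -0.0352, 0.0593]
orientation: [2.2, 2.242, 0.0]
force: [3.3, 0.8, 0.8]
opening: 0.0001
grip_force: 1.3
[249.22826071 147.92906612   1.        ]
187 166 235.81927710843374 -1.8406523092815434
199 249 234.13253012048193 -1.820737200349717
211 245 230.68163265306123 -1.824157814725375
223 373 238.27077747989276 -1.6923436369121276
```

View pics/w4.png

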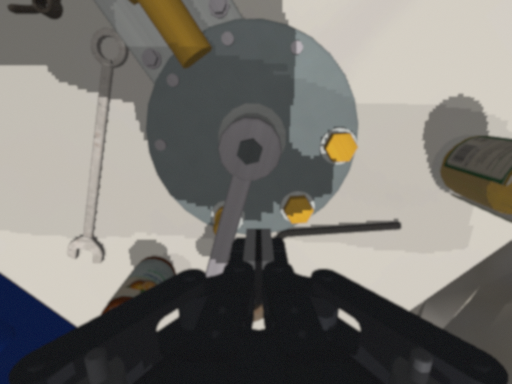

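The bar now reads about -1.825 rad and partly covers the tail at (225,215), with the target near -1.865. I nudge 2 mm more, back off and rise.

```bash
python3 -m inch '-2 0 0 0 0 0 1;0 0 0 0 0 0 1;0 0 0 0 0 0 1;8 -2 0 0 0 0 1;10 -3 0 0 0 0 1;0 0 30 0 0 0 1;0 0 40 0 0 0 1;0 15 40 0 0 0 1;0 15 20 0 0 0 1;0 0 0 0 0 0 1;0 0 0 0 0 0 1'
python3 - <<'E'
from h import *
im,d,p=snap('wrist','w5');X=cloud(d,p);w=X[...,2];S=np.array([.5217,.0194])
m=(w>.04)&(w<.056)&(np.hypot(X[...,0]-.507,X[...,1]+.032)<.02);T=X[m].mean(0);print('tail',m.sum(),T,np.arctan2(*(T[:2]-S)[::-1]))
q=X[...,:2]-S;r=np.hypot(q[...,0],q[...,1]);a=np.arctan2(q[...,1],q[...,0])
for lo in (.025,.04,.055,.07,.085,.1):
    k=(w>.063)&(w<.085)&(r>lo)&(r<lo+.015)&(a<-1.4)&(a>-2.4);print(lo,k.sum(),np.median(a[k]) if k.any() else '')
E
```

```text
clock: 7.1
position: [0.5416, -0.0107, 0.1881]
orientation: [-2.199, -2.242, 0.002]
force: [-0.2, -0.1, 0.5]
opening: -0.0004
grip_force: 0.0
tail 17 [ 0.51134789 -0.03415151  0.04732075] -1.761752140738526
0.025 150 -1.846750577831975
0.04 146 -1.8569013523833284
0.055 140 -1.8610217308619839
0.07 134 -1.8625927080847267
0.085 127 -1.8633409615649117
0.1 235 -1.8630574668171154
```

View pics/w5.png

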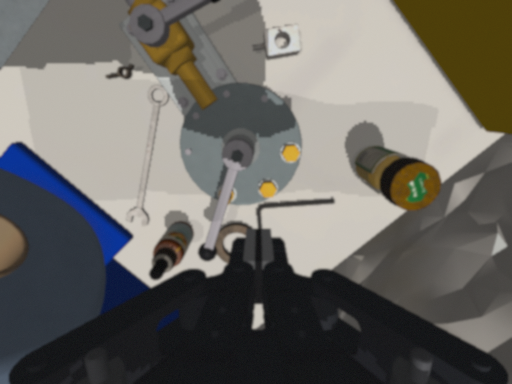

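Selector reads -1.863 rad against the tail at about -1.86, so it points squarely at the hose tail and nothing else has moved. Next, the shut-off's far side.

```bash
python3 -m inch '-8 30 5 0 0 0.06 1;-8 33 0 0 0 0.06 1;-8 34 0 0 0 0.06 1;-8 33 0 0 0 0.06 1;-8 33 0 0 0 0.06 1;-8 33 0 0 0 0.06 1;0 0 0 0 0 0 1;0 0 0 0 0 0 1'
python3 - <<'E'
from h import *
snap('wrist','w6');print(status.read_state()['position'])
E
```

```text
clock: 8.15
position: [0.4938, 0.1851, 0.1935]
orientation: [-1.764, -2.599, 0.002]
force: [0.7, -1.1, 0.8]
opening: -0.0002
grip_force: 0.0
[0.49401248 0.18482299 0.19363202]
```

View pics/w6.png

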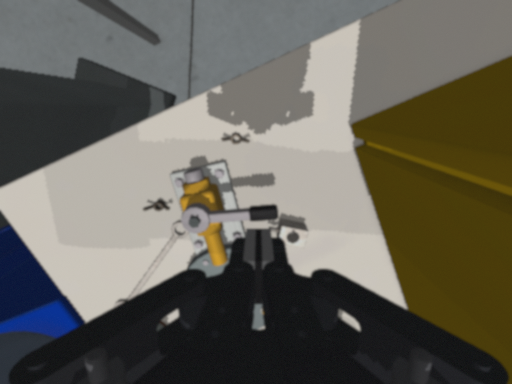

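Shut-off hub at (194,220), sleeve tip at (275,212), and the rail runs down-left to the selector. I check the angle and the finger offset numerically.

```bash
python3 - <<'E'
from h import *
im,d,p=load('w6');X=cloud(d,p);w=X[...,2]
V=ray(p,194,221,.075)[:2];tip=ray(p,275,212,.072);print('V',V,'tip',tip)
q=X[...,:2]-V;r=np.hypot(q[...,0],q[...,1]);a=np.arctan2(q[...,1],q[...,0])
for lo in (.025,.04,.055,.07):
    k=(w>.06)&(w<.085)&(r>lo)&(r<lo+.015)&(abs(a-.5)<.4);print(lo,k.sum(),np.median(a[k]) if k.any() else '')
th=np.median(a[(w>.06)&(w<.085)&(r>.055)&(r<.085)&(abs(a-.5)<.4)])
c,s=np.cos(th),np.sin(th); D=np.array([.4938,.1851])-V; print('finger along',D@[c,s],'off',D@[-s,c])
E
```

```text
V [0.44753207 0.12461468] tip [0.52097924 0.16321222 0.072     ]
0.025 181 0.5469099268865393
0.04 176 0.5286508782209141
0.055 218 0.5160632022124033
0.07 231 0.5078313566891344
finger along 0.06999165835630347 off 0.03000604107362825
```

```bash
python3 -m inch '0 0 -25 0 0 0 1;0 0 -30 0 0 0 1;0 0 -30 0 0 0 1;0 0 -30 0 0 0 1;0 0 -19 0 0 0 1;0 0 0 0 0 0 1;0 0 0 0 0 0 1'
python3 - <<'E'
from h import *
V=np.array([.448,.126]);p=status.read_state()['position'][:2]
for th in np.arange(.5,-1.1,-.15):
    u=np.array([np.cos(th),np.sin(th)]);n=np.array([-u[1],u[0]])
    q=V+.064*u+.021*n; print(round(th,2),((q-p)*1000).round(1),end=' '); p=q
E
```

```text
clock: 9.07
position: [0.4946, 0.1853, 0.0609]
orientation: [1.765, 2.599, 0.001]
force: [0.6, 0.8, -0.5]
opening: -0.0002
grip_force: 0.0
0.5 [ -0.5 -10.2] 0.35 [ 6.8 -7.4] 0.2 [ 5.6 -8.4] 0.05 [ 4.3 -9.1] -0.1 [ 2.9 -9.7] -0.25 [  1.4 -10. ] -0.4 [ -0.1 -10.1] -0.55 [ -1.6 -10. ] -0.7 [-3.1 -9.6] -0.85 [-4.5 -9.1] -1.0 [-5.8 -8.3]
```

```bash
python3 -m inch '0 -10 0 0 0 0 1;7 -7 0 0 0 0 1;6 -8 0 0 0 0 1;4 -9 0 0 0 0 1;3 -10 0 0 0 0 1;1 -10 0 0 0 0 1;0 -10 0 0 0 0 1;-2 -10 0 0 0 0 1;-3 -10 0 0 0 0 1;0 0 0 0 0 0 1;0 0 0 0 0 0 1'
python3 - <<'E'
from h import *
snap('wrist','w7');im,d,p=load('w7');X=cloud(d,p);w=X[...,2];V=[.448,.126]
q=X[...,:2]-V;r=np.hypot(q[...,0],q[...,1]);a=np.arctan2(q[...,1],q[...,0])
for lo in (.02,.03,.04):
    k=(w>.062)&(w<.08)&(r>lo)&(r<lo+.01)&(abs(a+.6)<.6);print(lo,k.sum(),np.median(a[k]) if k.any() else '')
E
```

```text
clock: 10.45
position: [0.5102, 0.1013, 0.0603]
orientation: [1.763, 2.599, -0.001]
force: [-0.1, -0.3, 0.5]
opening: -0.0005
grip_force: 0.0
0.02 490 -0.6426068119643302
0.03 462 -0.6640986609462389
0.04 440 -0.6766009524202199
```

View pics/w7.png

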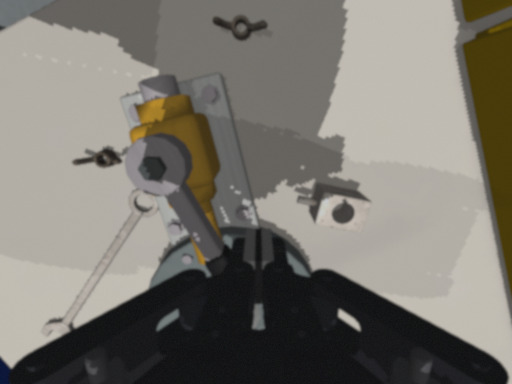

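The shut-off hub is at (152,165) with its bar running to (215,262). It reads about -0.69 rad, with the stop at about -0.975, so I keep going to the stop.

```bash
python3 -m inch '-4 -7 0 0 0 0 1;-5 -7 0 0 0 0 1;-4 -4 0 0 0 0 1;0 0 0 0 0 0 1;0 0 0 0 0 0 1'; python3 -m inch '-3 -2 0 0 0 0 1;0 0 0 0 0 0 1;0 0 0 0 0 0 1'
```

```text
clock: 11.12
position: [0.4998, 0.0858, 0.0611]
orientation: [1.761, 2.6, 0.011]
force: [9.3, 14.7, -5.8]
opening: -0.0003
grip_force: 7.9
clock: 11.5
position: [0.4993, 0.0855, 0.0614]
orientation: [1.759, 2.599, 0.019]
force: [17.3, 22.3, -12.7]
opening: 0.0001
grip_force: 13.3
```

The force is 28 N without further motion, so the lever is on its stop. I back off, rise and verify.

```bash
python3 -m inch '6 5 0 0 0 0 1;8 6 0 0 0 0 1;8 5 0 0 0 0 1;0 0 30 0 0 0 1;0 0 40 0 0 0 1;-10 15 40 0 0 0 1;-20 15 40 0 0 0 1;-20 20 20 0 0 0 1;0 0 0 0 0 0 1;0 0 0 0 0 0 1'
python3 - <<'E'
from h import *
np.set_printoptions(precision=4,suppress=True)
im,d,p=snap('top','t8');X=cloud(d,p);w=X[...,2]
for f in('t8','w8'):
    if f=='w8': snap('wrist','w8')
    im,d,p=load(f);X=cloud(d,p);w=X[...,2]
    for C,a0,rs in (((.448,.1262),-.9,(.03,.045,.06,.07)),((.5217,.0194),-1.87,(.03,.05,.07,.09,.1))):
        q=X[...,:2]-C;r=np.hypot(q[...,0],q[...,1]);a=np.arctan2(q[...,1],q[...,0])
        for lo in rs:
            k=(w>.062)&(w<.083)&(r>lo)&(r<lo+.015)&(abs(a-a0)<.5);print(f,a0,lo,k.sum(),np.median(a[k]) if k.any() else '')
s=status.read_state();print(s['position'],s['force'])
A=cv2.imread('pics/t8.png');B=cv2.imread('pics/w8.png');cv2.imwrite('pics/both.png',cv2.resize(np.hstack([A,B]),(800,300)))
E
```

```text
clock: 12.75
position: [0.4661, 0.1475, 0.2297]
orientation: [-1.763, -2.6, 0.001]
force: [-0.8, 0.1, 0.3]
opening: 0.0
grip_force: 0.0
t8 -0.9 0.03 7 -0.9941947736965752
t8 -0.9 0.045 51 -0.9651317705250126
t8 -0.9 0.06 63 -0.9723834482377124
t8 -0.9 0.07 64 -0.9677446093496833
t8 -1.87 0.03 50 -1.8784536329028596
t8 -1.87 0.05 50 -1.8840357416849403
t8 -1.87 0.07 51 -1.8747429654901162
t8 -1.87 0.09 56 -1.8775491006399903
t8 -1.87 0.1 80 -1.8782605285924312
w8 -0.9 0.03 114 -0.9519281446713866
w8 -0.9 0.045 83 -0.9684684506080561
w8 -0.9 0.06 4 -1.0541984405941616
w8 -0.9 0.07 0 
w8 -1.87 0.03 0 
w8 -1.87 0.05 0 
w8 -1.87 0.07 0 
w8 -1.87 0.09 0 
w8 -1.87 0.1 0 
[0.4661 0.1472 0.2293] [-0.1666 -0.0208  0.0375]
```

View pics/both.png

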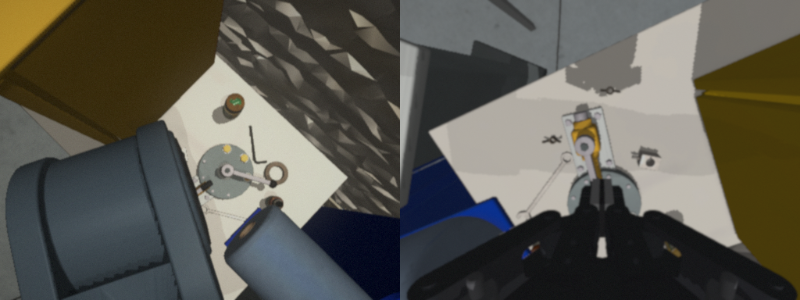

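The selector lies over the tail at -1.878 rad. The shut-off is in line with the rail at -0.97, on its stop. The bystanders are in place and the arm is clear, so I hand in.

```bash
python3 -c "
from workcell import arm
print(arm.finish_job())"
```

```text
the job is handed in; nothing more can be done
None
```

I handed the job in with the selector lever on the hose tail and the shut-off then pushed to its open stop; camera checks before hand-in agreed, the bystanders looked undisturbed and the arm was clear, but the hand-in returned no verdict.

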